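# Steady the rocking tea stand and dress it

### The job

The dark wooden tea stand on the counter rocks: one of its two brass screw feet is screwed in too far and the other out too far. Turn the brass knobs until the empty stand is level and rests firmly on all four feet, then gently set the blue tea caddy and the green cup upright on its wooden top. Leave the teapot and the two white cups where they are.

Things in the scene. Friction and masses are not known exactly. Their poses are not given: they have to be found in the camera images.
- stand: Loose tea stand, 1.9 kg: dark wood board 200 mm (x) by 280 mm (y), 18 mm thick, paler inlay, on four feet; do not lift. Origin under the board's middle, level with the soles of the feet when set right; x points to its back (away from the robot at yaw 0), y to its left, z up (upright = level). Board top at z 48 mm. Front screw feet at x -80 mm, fixed back feet at x +80 mm, all at y +115 or -115 mm.
- knob_left_center (a point): Middle of the left knob: upright knurled brass cylinder 36 mm across, 30 mm tall, red mark on top, above the board's front left corner (stand x -80, y +115 mm). Its z points up the screw. Correctly set, it is 33 mm above the board's top (underside 18 mm above). A larger gap: foot too short, turn clockwise; smaller: too long, anticlockwise. Starts 3 to 8 mm off.
- knob_right_center (a point): Middle of the right knob, same as the left, at stand x -80, y -115 mm. Knob, screw and foot are one: a turn clockwise (from above) drives the foot down 4.77 mm per radian (30 mm a turn) and raises that corner of the board; the knob itself stays about 81 mm above the counter. Turning takes 0.15 N m; it stays where it is left.
- top_front_left (a point): Point on the board's top surface on the left screw's axis, straight below the knob's middle.
- top_front_right (a point): Point on the board's top surface on the right screw's axis, straight below the knob's middle.
- top_rear_left (a point): Point on the board's top surface above the back left foot. When level, all four top points are at the same height, about 48 mm above the counter.
- top_rear_right (a point): Point on the board's top surface above the back right foot.
- foot_front_left: The left screw foot (black rubber sole 28 mm across on a 10 mm brass screw). Origin at the sole's middle.
- foot_front_right: The right screw foot, the same.
- foot_rear_left: The back left foot, fixed to the board, 30 mm tall (rubber sole 28 mm across on a wooden peg). Origin at the sole's middle. The stand leans onto both front feet and rocks off one back foot. The two back soles are soft: when level they bear 3.4 N each and give 0.55 mm per N more.
- foot_rear_right: The back right foot, the same.
- caddy_center (a point): Centre (half-way up) of the blue ceramic tea caddy, a closed cylinder 56 mm across, 86 mm tall with its white lid (fixed on, 49 mm across, the top 16 mm), 300 g, standing on the counter to one side of the stand. Its base is 43 mm below this point; z up.
- caddy: The same caddy; origin at the centre of its base.
- cup_center (a point): Centre (half-way up) of the green tea cup, open, 60 mm across the rim, narrower towards its foot, 52 mm tall, walls 4 mm, 120 g, standing on the counter on the other side of the stand. Its base is 26 mm below this point; z up.
- cup: The same cup; origin at the centre of its base.
- teapot: White teapot, 96 mm across the belly, 87 mm tall; a bystander beyond and left of the stand. Origin at its base.
- white_cup_a: White cup 66 mm across, 48 mm tall; a bystander beyond and right of the stand. Origin at its base.
- white_cup_b: Second white cup, the same; bystander.
Mind the look-alikes: they are no part of the job. What is shaped like the caddy but red is not meant.

How it is judged:
By the outcome, as a careful person would: the job done as asked, in the order asked, and still so for the second after the job is handed in, with the robot touching nothing.
It also fails if it takes over 67 s, if anything falls off the work surface, if the arm or the gripper's body presses on something with over 40 N, if the wrist force passes 120 N, or if a joint passes its speed limit or range.

### The arm

A 6-joint arm with a two-finger parallel gripper is mounted at the origin on the work surface. World frame = base frame: x ahead of the robot, y to its left, z up, the work surface at z = 0. Lengths are in m, angles in rad, forces in N, time in s.
With the tool pointing down it reaches from about 0.3 to 0.775 m from the base axis. Payload 14.6 kg.
Tool frame: the origin (TCP) lies on the centre line of the jaws, within the pads' length; the fingertips stand 19 mm ahead of it and the grasp point (between the pads) is the TCP; z points along the fingers, y is the direction in which the jaws open and shut (so a half turn about z gives the same grasp; the last joint's range is limited). The gripper opens to 94 mm and grips with 3 to 60 N. Pads are 16 mm wide; open, the fingers measure 119 mm over their backs; the gripper's body (75 mm by 177 mm) begins 78 mm behind the grasp point.
Start: joints at [-1.273, 0.3, 1.521, -0, 1.321, -0.067], TCP at [0.196, -0.514, 0.224] pointing down, gripper open.
Joint ranges: [-3.03, 3.03], [-0.79, 2.21], [0.23, 2.52], [-1.04, 4.18], [0, 3.07], [-2.55, 2.55]. Speed limits (rad/s): [2.22, 2.22, 2.57, 3.14, 3.14, 3.14].

### API

Orientations are given as [roll, pitch, yaw] about the fixed x, y, z axes, in that order (R = Rz(yaw) Ry(pitch) Rx(roll)).
In Python, from station import ctrl gives the robot as it stands. The module is installed in compiled form; this text tells all that it offers.
- The arm moves only by the shell command python3 -m creep 'ROWS' [FORCE]. ROWS is a JSON object of lists of equal length, an entry for each row: "translation": the shift along the world's x, y, z in mm, a list of three; "yaw": the turn about the world's z in rad; "gripper": the closure in counts, from 0 (fully open) to 255 (shut). A call has 1 to 5 rows; each row is the pose to reach, as a shift and turn from the pose measured when the call began; what a row does not reach only later rows make up. A row lasts 1/12 s, in which the tool goes at most 41.7 mm and 7.16 degrees, less where a joint would pass 70% of its speed; a pose out of reach is approached as far as the arm can. A call with a gripper value outside its range is refused whole. The fingers move at their own pace and stop on an object; FORCE is the grip in N (left out, the last holds). Time passes only in rows, so rows that repeat a pose let the fingers close. It gives the time, the measured TCP pose, the force and the opening at its end, in the units of the state.
- ctrl.get_obs(): the state, without advancing time (a new reading comes with each control period).
- ctrl.camera(name): name is "scene" or "top"; returns a dict with "pixels" (384x512x3 uint8, red, green, blue), "depth" (384x512 float32, m along the optical axis (not along the pixel's ray), 0 where there is no reading), "fx", "fy", "cx", "cy" (pixels), "R" (3x3) and "t" (3): a world point X has camera coordinates R X + t. Camera axes: x right, y down, z forward; pixel columns grow to the right and rows downward; lengths in m; the calibration is good to about 2 mm. A picture is of the moment at which its call begins.
- ctrl.hand_in(): hands the job in, once; it reports no verdict.
The state is a dict: "time_s": time; "qpos": joint angles; "joint_vel": joint speeds; "tau": joint torques, N m; "ee_pos": TCP position; "eef_rot": TCP orientation; "force": force on the tool from outside, world axes, zero at the start; "moment": the same for the moment, N m; "grip_width": finger opening in m.
Only numpy, scipy, OpenCV 4.12 (cv2) and the standard library are available. Lean on these libraries where they do the work, as an engineer would, in place of code of your own. Each camera call takes 0.05 s, during which the arm holds its last target. There are 200 camera calls.

## Working session

There is one attempt and no reset: what is moved stays moved. The work goes in short steps, Python scripts to look and compute and a shell command to move; the robot and the scene stay as the last step left them, time stands still between calls to the robot, and variables do not carry over. Pictures are saved under pics/ and viewed, about 8 in all and at most 12, crops included, and the job is handed in when it is done.

```bash
mkdir -p pics
cat > h.py <<'E'
from station import ctrl
import numpy as np, cv2
def snap(name,fn=None,crop=None,s=1):
    c=ctrl.camera(name); im=c["pixels"][:,:,::-1]
    if crop: im=im[crop[1]:crop[3],crop[0]:crop[2]]
    if fn: cv2.imwrite("pics/"+fn,cv2.resize(im,None,fx=s,fy=s,interpolation=cv2.INTER_CUBIC))
    return c
def cloud(c):
    d=c["depth"];v,u=np.mgrid[:d.shape[0],:d.shape[1]]
    P=np.stack([(u-c["cx"])/c["fx"]*d,(v-c["cy"])/c["fy"]*d,d],-1)
    W=(P-np.array(c["t"]))@np.array(c["R"]); W[d==0]=np.nan
    return W
E
python3 - <<'E'
from h import *
for n in("scene","top"):
    c=snap(n,n+"0.png",s=1.5); np.savez(n+"0.npz",**c)
    print(n,c["fx"],c["R"],c["t"])
print(ctrl.get_obs())
E
```

```text
scene 350.21451482614185 [[ 0.48666559  0.87357231 -0.00529422]
 [ 0.60316177 -0.34039198 -0.72133846]
 [-0.63194342  0.34785733 -0.69256248]] [-0.25260897 -0.25393911  1.39362358]
top 408.8704131381369 [[ 0.01498642 -0.99986782  0.0063049 ]
 [-0.98027463 -0.01593495 -0.19699676]
 [ 0.19707119 -0.00322826 -0.98038387]] [-0.01822289  0.51487305  0.96078754]
{'time_s': 0.1, 'qpos': array([-1.27258142e+00,  3.00409054e-01,  1.52148745e+00,  2.36650745e-05,
        1.32071446e+00, -6.66137274e-02]), 'joint_vel': array([ 8.46454015e-04, -2.71585817e-04, -1.64012024e-03,  9.48208200e-05,
       -1.09585201e-03, -1.32304334e-04]), 'tau': array([-1.56910619e-04, -5.32649410e+01, -3.53287518e+01,  7.08927051e-02,
        2.35360838e-02, -5.02809553e-05]), 'ee_pos': array([ 0.19616872, -0.51360508,  0.22395997]), 'eef_rot': array([-3.14057813e+00, -9.06551796e-05,  3.64822715e-01]), 'force': array([ 0.05052931, -0.15244601,  0.68934004]), 'moment': array([ 0.0337041 ,  0.00962184, -0.00923991]), 'grip_width': 0.09405907715676881}
```

View pics/scene0.png

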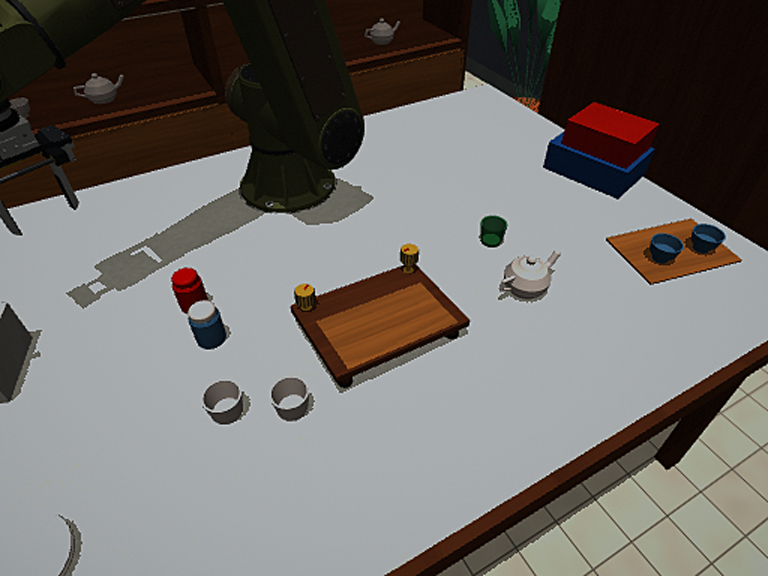

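View pics/top0.png

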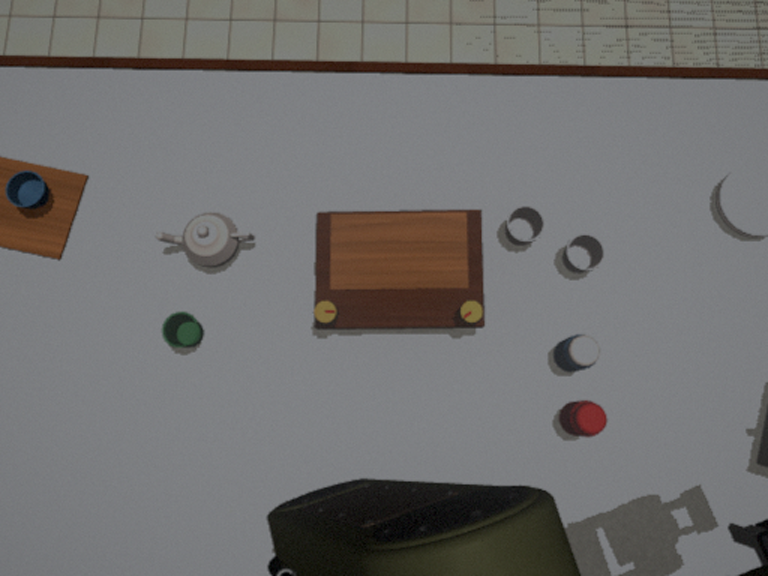

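The top view shows the left knob at (326,312), the right knob at (472,312), the green cup at (183,330) and the teapot at (208,240). Two caddy-shaped things are in view: blue with a white lid at (577,352), and red at (588,418). The blue one is the one meant. I'll measure next, with one crop to confirm.

Run:
```python
from h import *
T=dict(np.load("top0.npz"));S=dict(np.load("scene0.npz"))
W=cloud(T); hsv=cv2.cvtColor(T["pixels"],cv2.COLOR_RGB2HSV)
Z=W[...,2]; print("table z",np.nanmedian(Z[330:350,120:170]), np.nanmedian(Z[100:120,150:300]))
def reg(n,u,v,r,zlo,zhi):
    w=W[v-r:v+r,u-r:u+r].reshape(-1,3); w=w[(w[:,2]>zlo)&(w[:,2]<zhi)]
    print(n,len(w),"mid",((np.percentile(w,2,0)+np.percentile(w,98,0))/2).round(4),"med",np.median(w,0).round(4),"ext",(np.percentile(w,98,0)-np.percentile(w,2,0)).round(4))
reg("KL",217,208,12,.085,.12);reg("KR",315,208,12,.085,.12)
reg("caddytop",387,234,18,.078,.1);reg("red",392,278,18,.078,.1)
reg("cuprim",122,220,20,.045,.07);reg("teapot",138,160,32,.02,.12)
reg("wa",349,151,18,.04,.06);reg("wb",388,170,18,.04,.06)
b=(Z>.03)&(Z<.068); b[:,:205]=0;b[:,330:]=0;b[:130]=0;b[225:]=0
w=W[b]; 
for k in range(4):
    A=np.c_[w[:,:2]-[.55,0],np.ones(len(w))];p=np.linalg.lstsq(A,w[:,2],rcond=None)[0];r=w[:,2]-A@p;w=w[abs(r)<max(.003,2*r.std())]
print("plane",p,len(w),r.std())
rc=cv2.minAreaRect((w[:,:2]*1000).astype(np.float32));print(rc)
# knob in scene cam
Ws=cloud(S);
for n,(u,v) in dict(KL=(273,168),KR=(203,193)).items():
    q=Ws[v-12:v+14,u-10:u+10].reshape(-1,3);q=q[q[:,2]>.085];print("S",n,len(q),((q.min(0)+q.max(0))/2).round(4),np.median(q,0).round(4))
b=np.zeros(Ws.shape[:2],bool);b[175:255,195:315]=1;w=Ws[b];w=w[(w[:,2]>.03)&(w[:,2]<.068)]
for k in range(4):
    A=np.c_[w[:,:2]-[.55,0],np.ones(len(w))];p=np.linalg.lstsq(A,w[:,2],rcond=None)[0];r=w[:,2]-A@p;w=w[abs(r)<max(.003,2*r.std())]
print("planeS",p,len(w),r.std(), "table",np.nanmedian(Ws[320:350,150:250,2]))
im=T["pixels"][180:300,340:440,::-1];im2=T["pixels"][190:240,190:340,::-1]
a=cv2.resize(im,(400,480),interpolation=2);b=cv2.resize(S["pixels"][150:270,105:205,::-1],(400,480),interpolation=2)
cv2.imwrite("pics/crop1.png",np.hstack([a,b]))
```

```text
table z -0.0012069518986057436 -0.0009121315923962519
KL 189 mid [0.4768 0.0858 0.0937] med [0.4765 0.0855 0.0947] ext [0.0329 0.0332 0.0091]
KR 187 mid [ 0.4808 -0.1451  0.0933] med [ 0.4805 -0.1449  0.0942] ext [0.0326 0.0333 0.0103]
caddytop 324 mid [ 0.4238 -0.322   0.084 ] med [ 0.4229 -0.3215  0.0844] ext [0.0437 0.042  0.0082]
red 356 mid [ 0.32   -0.3277  0.0837] med [ 0.319 -0.327  0.084] ext [0.0429 0.0434 0.009 ]
cuprim 145 mid [0.4519 0.3243 0.0498] med [0.4526 0.3285 0.0504] ext [0.0566 0.0564 0.0081]
teapot 1229 mid [0.6063 0.2936 0.055 ] med [0.6033 0.2837 0.0568] ext [0.0805 0.1315 0.0562]
wa 153 mid [ 0.6432 -0.2454  0.046 ] med [ 0.6496 -0.25    0.0464] ext [0.0618 0.0614 0.0102]
wb 166 mid [ 0.5945 -0.3444  0.0452] med [ 0.5978 -0.3497  0.0461] ext [0.0625 0.0626 0.0094]
plane [ 0.03943863 -0.04889379  0.04609795] 7363 0.001496082830503623
((561.0570678710938, -30.174713134765625), (200.0020751953125, 279.4212951660156), 0.9498087763786316)
S KL 102 [0.4797 0.0813 0.0919] [0.4842 0.0796 0.0954]
S KR 126 [ 0.483  -0.1471  0.0923] [ 0.4877 -0.1488  0.0951]
planeS [ 0.03771382 -0.04969337  0.04727566] 4727 0.001216002522156387 table 0.0003845796646097319
```

View pics/crop1.png

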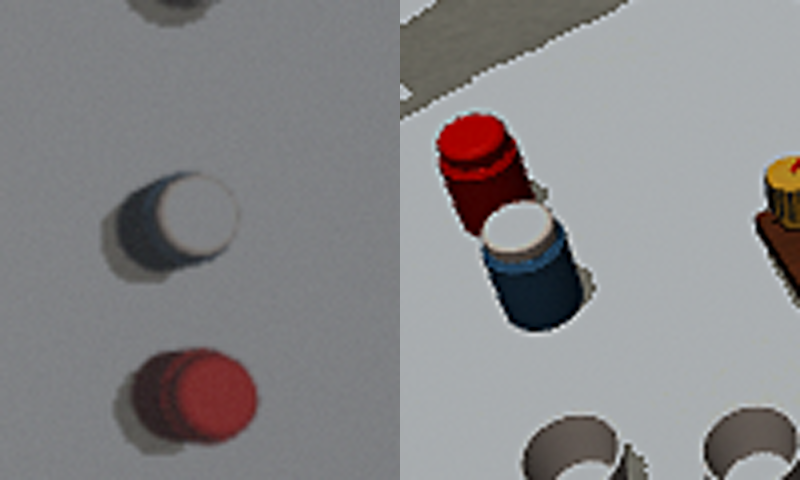

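Crop: the blue caddy with the white lid is at (197,215) on the left panel and (520,230) on the right panel. The red look-alike next to it is excluded. From the depth plane, the front left corner is about 7.7 mm low, so it needs about 1.6 rad clockwise. The front right corner is about 3.5 mm high, so it needs about 0.73 rad anticlockwise. I'll do the right knob first.

```bash
python3 -m creep '{"translation":[[28,36,-5],[56,72,-10],[84,108,-15],[112,144,-20],[140,180,-25]],"yaw":[0,0,0,0,0],"gripper":[60,60,60,60,60]}' 25
python3 -m creep '{"translation":[[28,36,-5],[56,72,-10],[84,108,-15],[112,144,-20],[140,180,-30]],"yaw":[0,0,0,0,0],"gripper":[60,60,60,60,60]}'
```

```text
time_s: 0.52
ee_pos: [0.3238, -0.3485, 0.2009]
eef_rot: [-3.14, 0.0, 0.364]
force: [1.1, -0.5, 0.0]
grip_width: 0.0723
time_s: 0.93
ee_pos: [0.4506, -0.1849, 0.1754]
eef_rot: [-3.141, -0.001, 0.364]
force: [-0.2, -1.3, 0.1]
grip_width: 0.0717
```

```bash
python3 -m creep '{"translation":[[30,40,-10],[30,40,-35],[30,40,-65],[30,40,-91],[30,40,-91]],"yaw":[-0.1,-0.2,-0.3,-0.36,-0.36],"gripper":[60,60,60,60,60]}'
python3 -m creep '{"translation":[[0,0,0],[0,0,0]],"yaw":[0,0],"gripper":[60,60]}'
python3 -c "
from h import *
snap('scene','s1.png',(180,110,330,260),4)"
```

```text
time_s: 1.35
ee_pos: [0.4783, -0.1437, 0.0799]
eef_rot: [-3.138, 0.007, 0.002]
force: [-1.1, 0.8, -0.5]
grip_width: 0.0715
time_s: 1.52
ee_pos: [0.4783, -0.1438, 0.0806]
eef_rot: [-3.138, 0.007, 0.004]
force: [0.1, 0.7, 0.2]
grip_width: 0.0719
```

View pics/s1.png

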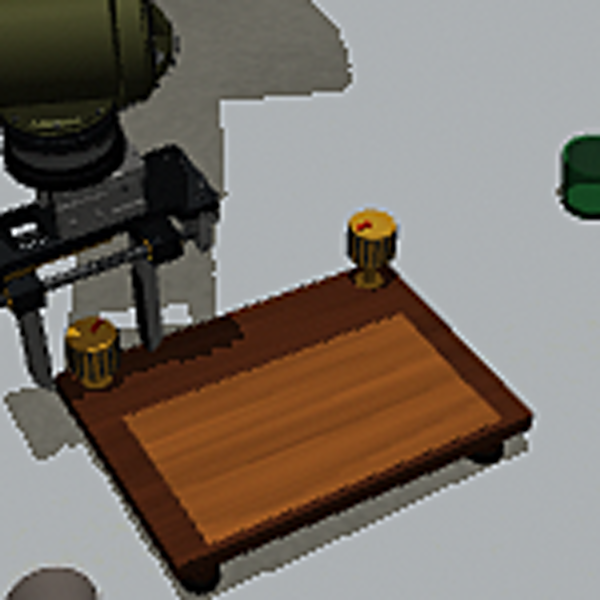

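The jaws straddle the right knob: fingertips at (45,385) and (150,340), knob at (93,355). Close and turn anticlockwise.

```bash
python3 -m creep '{"translation":[[2,-1,3],[2,-1,3],[2,-1,3],[2,-1,3],[2,-1,3]],"yaw":[0,0,0,0,0],"gripper":[255,255,255,255,255]}' 25
python3 -m creep '{"translation":[[0,0,0],[0,0,0],[0,0,0],[0,0,0],[0,0,0]],"yaw":[0.12,0.24,0.36,0.48,0.6],"gripper":[255,255,255,255,255]}'
python3 -m creep '{"translation":[[0,0,0],[0,0,0],[0,0,0]],"yaw":[0.12,0.14,0.14],"gripper":[255,255,255]}'
```

```text
time_s: 1.98
ee_pos: [0.4807, -0.1451, 0.0844]
eef_rot: [-3.139, 0.005, 0.004]
force: [0.0, 0.0, -0.3]
grip_width: 0.0421
time_s: 2.4
ee_pos: [0.4808, -0.1464, 0.0846]
eef_rot: [-3.141, 0.006, 0.61]
force: [-1.1, -10.3, -0.1]
grip_width: 0.0365
time_s: 2.65
ee_pos: [0.4806, -0.1473, 0.0846]
eef_rot: [3.141, 0.007, 0.752]
force: [-1.5, -6.5, -2.0]
grip_width: 0.0367
```

```bash
python3 -m creep '{"translation":[[0,0,0],[0,0,0],[0,0,0],[0,0,20],[0,10,50]],"yaw":[0,0,0,0,0],"gripper":[60,60,60,60,60]}'
python3 -m creep '{"translation":[[0,40,15],[0,80,25],[0,120,25],[0,160,25],[0,200,25]],"yaw":[0.1,0.22,0.34,0.46,0.58],"gripper":[60,60,60,60,60]}'
```

```text
time_s: 3.07
ee_pos: [0.4794, -0.1375, 0.1331]
eef_rot: [-3.138, 0.009, 0.751]
force: [0.4, 0.5, 0.2]
grip_width: 0.066
time_s: 3.48
ee_pos: [0.479, 0.0645, 0.1585]
eef_rot: [-3.138, 0.009, 1.337]
force: [1.0, -0.3, 0.1]
grip_width: 0.0718
```

```bash
cat >> h.py <<'E'
def meas(name):
    """Board plane in stand axes + knob tops, with table offset removed"""
    W=cloud(snap(name)); 
    near=(W[...,0]>.4)&(W[...,0]<.75)&(abs(W[...,1])<.25)
    t=W[near&(abs(W[...,2])<.015)]
    # table plane (robust)
    def fit(w,tol):
        for k in range(6):
            A=np.c_[w[:,:2]-[.561,-.03],np.ones(len(w))];p=np.linalg.lstsq(A,w[:,2],rcond=None)[0];r=w[:,2]-A@p;w=w[abs(r)<max(tol,2*r.std())]
        return p,w
    pt,_=fit(t,.003)
    b=(W[...,0]>.50)&(W[...,0]<.655)&(W[...,1]>-.16)&(W[...,1]<.10)&(W[...,2]>.03)&(W[...,2]<.07)
    p,w=fit(W[b],.003)
    d=p-pt; yw=.017
    for n,x,y in(("FL",-.08,.115),("FR",-.08,-.115),("RL",.08,.115),("RR",.08,-.115)):
        X=x*np.cos(yw)-y*np.sin(yw);Y=x*np.sin(yw)+y*np.cos(yw)
        print(n,round(1000*(d@[X,Y,1]),2),end=" ")
    print(name,"slopes mm/m",(1000*d[:2]).round(1),"table",(1000*pt).round(2),len(w))
    for n,y in(("KL",.085),("KR",-.146)):
        k=W[(abs(W[...,0]-.48)<.03)&(abs(W[...,1]-y)<.03)&(W[...,2]>.088)&(W[...,2]<.105)]
        if len(k): print(n,len(k),((np.percentile(k,2,0)+np.percentile(k,98,0))/2).round(4))
E
python3 -c "
from h import *
meas('scene');meas('top')"
```

```text
FL 40.11 FR 48.45 RL 46.19 RR 54.54 scene slopes mm/m [ 38.7 -35.6] table [-0.6  -0.66  0.34] 3540
KL 78 [0.4817 0.0816 0.0933]
KR 116 [ 0.4841 -0.1481  0.0934]
FL 40.24 FR 48.44 RL 46.28 RR 54.47 top slopes mm/m [ 38.3 -35. ] table [ 0.71  0.2  -0.96] 4107
KR 187 [ 0.4813 -0.1443  0.0933]
```

```bash
python3 -m creep '{"translation":[[-1,21,-5],[-1,21,-25],[-1,21,-50],[-1,21,-74],[-1,21,-74]],"yaw":[0.12,0.24,0.32,0.32,0.32],"gripper":[60,60,60,60,60]}'
python3 -m creep '{"translation":[[0,0,0],[0,0,0],[0,0,0],[0,0,0],[0,0,0]],"yaw":[0,0,0,0,0],"gripper":[255,255,255,255,255]}'
python3 -m creep '{"translation":[[0,0,0],[0,0,0],[0,0,0],[0,0,0],[0,0,0]],"yaw":[0,-0.12,-0.24,-0.36,-0.48],"gripper":[255,255,255,255,255]}'
```

```text
time_s: 4.0
ee_pos: [0.4758, 0.0876, 0.0806]
eef_rot: [-3.131, 0.009, 1.66]
force: [0.2, 0.7, -0.3]
grip_width: 0.0718
time_s: 4.42
ee_pos: [0.4763, 0.0875, 0.0815]
eef_rot: [-3.133, 0.009, 1.66]
force: [0.3, -0.4, 0.1]
grip_width: 0.0416
time_s: 4.83
ee_pos: [0.4772, 0.0874, 0.0819]
eef_rot: [-3.135, 0.008, 1.174]
force: [6.0, -2.7, -5.7]
grip_width: 0.0364
```

```bash
python3 -m creep '{"translation":[[0,0,0],[0,0,0],[0,0,0],[0,0,0],[0,0,0]],"yaw":[-0.12,-0.24,-0.36,-0.48,-0.6],"gripper":[255,255,255,255,255]}'
python3 -m creep '{"translation":[[0,0,0],[0,0,0],[0,0,0],[0,0,0],[0,0,0]],"yaw":[-0.12,-0.24,-0.36,-0.48,-0.52],"gripper":[255,255,255,255,255]}'
python3 -m creep '{"translation":[[0,0,0],[0,0,0],[0,0,0],[-10,0,30],[-40,0,60]],"yaw":[0,0,0,0,0],"gripper":[60,60,60,60,60]}'
python3 -c "
from h import *
meas('scene');meas('top')"
```

```text
time_s: 5.25
ee_pos: [0.4777, 0.0868, 0.082]
eef_rot: [-3.137, 0.007, 0.568]
force: [4.8, -6.1, -6.0]
grip_width: 0.0364
time_s: 5.67
ee_pos: [0.4782, 0.0861, 0.0821]
eef_rot: [-3.138, 0.006, 0.041]
force: [3.8, -4.7, -7.1]
grip_width: 0.0358
time_s: 6.08
ee_pos: [0.4393, 0.0861, 0.1415]
eef_rot: [-3.138, 0.008, 0.042]
force: [0.7, -0.4, 2.0]
grip_width: 0.0658
FL 48.06 FR 48.8 RL 47.89 RR 48.62 scene slopes mm/m [-1.  -3.2] table [-0.51 -0.61  0.3 ] 3731
KL 92 [0.4764 0.0823 0.0932]
KR 113 [ 0.4841 -0.1475  0.0936]
FL 48.3 FR 48.9 RL 47.94 RR 48.54 top slopes mm/m [-2.2 -2.6] table [ 0.64 -0.05 -1.01] 4893
KR 185 [ 0.4814 -0.143   0.0939]
```

```bash
python3 -m creep '{"translation":[[8,-40,5],[16,-80,5],[24,-120,5],[32,-160,5],[40,-200,5]],"yaw":[0,0,0,0,0],"gripper":[60,60,60,60,60]}'
python3 -c "
from h import *
meas('scene');meas('top')"
```

```text
time_s: 6.6
ee_pos: [0.4784, -0.1154, 0.1505]
eef_rot: [-3.137, -0.0, 0.044]
force: [0.1, 1.1, -0.4]
grip_width: 0.0724
FL 48.05 FR 48.71 RL 47.89 RR 48.56 scene slopes mm/m [-0.9 -2.9] table [-0.64 -0.59  0.34] 3729
KL 90 [0.4763 0.0823 0.0935]
KR 111 [ 0.4833 -0.1474  0.0938]
FL 48.11 FR 48.91 RL 47.81 RR 48.62 top slopes mm/m [-1.8 -3.5] table [ 0.56  0.05 -0.95] 3683
KL 190 [0.4742 0.0857 0.0934]
```

```bash
python3 -m creep '{"translation":[[2,-29,0],[2,-29,-30],[2,-29,-64],[2,-29,-64],[2,-29,-64]],"yaw":[-0.04,-0.04,-0.04,-0.04,-0.04],"gripper":[60,60,60,60,120]}'
python3 -m creep '{"translation":[[0,0,0],[0,0,0],[0,0,0],[0,0,0],[0,0,0]],"yaw":[0,0,0,0,0],"gripper":[255,255,255,255,255]}'
python3 -m creep '{"translation":[[0,0,0],[0,0,0],[0,0,0],[0,0,0],[0,0,0]],"yaw":[0,0,0.08,0.155,0.155],"gripper":[255,255,255,255,255]}'
python3 -m creep '{"translation":[[0,0,0],[0,0,0],[0,0,0],[-10,-20,30],[-30,-50,60]],"yaw":[0,0,0,0,0],"gripper":[60,60,60,60,60]}'
python3 -c "
from h import *
meas('scene');meas('top')"
```

```text
time_s: 7.12
ee_pos: [0.4802, -0.1462, 0.0854]
eef_rot: [-3.136, 0.003, -0.001]
force: [-0.5, 0.2, 0.9]
grip_width: 0.0685
time_s: 7.53
ee_pos: [0.4806, -0.1461, 0.0862]
eef_rot: [-3.137, 0.002, -0.0]
force: [0.3, 2.0, 2.5]
grip_width: 0.0355
time_s: 7.95
ee_pos: [0.4806, -0.1462, 0.0863]
eef_rot: [-3.137, 0.002, 0.158]
force: [-0.2, 0.9, -1.0]
grip_width: 0.0357
time_s: 8.37
ee_pos: [0.4527, -0.192, 0.143]
eef_rot: [-3.135, 0.004, 0.16]
force: [0.8, -1.0, 0.9]
grip_width: 0.0655
FL 48.1 FR 47.95 RL 48.34 RR 48.2 scene slopes mm/m [1.5 0.6] table [-0.41 -0.66  0.34] 3713
KL 93 [0.4769 0.0819 0.0933]
KR 116 [ 0.4842 -0.1477  0.094 ]
FL 48.06 FR 47.95 RL 48.33 RR 48.22 top slopes mm/m [1.7 0.5] table [ 0.76 -0.11 -0.96] 5440
KL 185 [0.4743 0.0857 0.0945]
KR 5 [ 0.478  -0.1265  0.0919]
```

The stand is level to about 0.3 mm in both cameras. Next is the caddy.

```bash
python3 -m creep '{"translation":[[-8,-35,5],[-16,-75,5],[-24,-115,5],[-29,-130,0],[-29,-130,-25]],"yaw":[-0.08,-0.16,-0.16,-0.16,-0.16],"gripper":[0,0,0,0,0]}' 15
python3 -c "
from h import *
c=snap('scene');W=cloud(c)
cv2.imwrite('pics/s2.png',cv2.resize(c['pixels'][170:300,80:230,::-1],None,fx=4,fy=4,interpolation=2))
k=W[(abs(W[...,0]-.4235)<.04)&(abs(W[...,1]+.3215)<.04)&(W[...,2]>.082)&(W[...,2]<.092)]
print(len(k),((np.percentile(k,2,0)+np.percentile(k,98,0))/2))"
```

```text
time_s: 8.88
ee_pos: [0.4242, -0.3296, 0.1237]
eef_rot: [3.139, -0.007, -0.01]
force: [0.3, -0.6, 0.9]
grip_width: 0.0937
175 [ 0.42708298 -0.32627308  0.0855449 ]
```

View pics/s2.png

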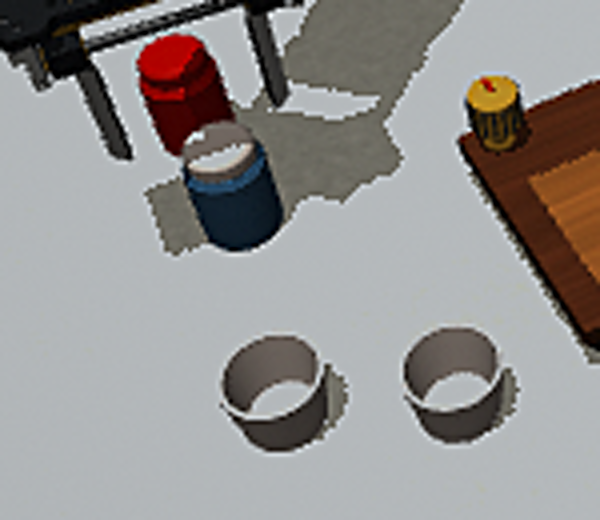

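The open jaws (tips at (120,155) and (275,105)) are centred over the blue caddy with its lid at (220,150). Descend and grip.

```bash
python3 -m creep '{"translation":[[1,6,-10],[1,6,-40],[1,6,-71],[1,6,-71],[1,6,-71]],"yaw":[0,0,0,0,0],"gripper":[0,0,0,0,100]}' 15
python3 -m creep '{"translation":[[0,0,0],[0,0,0],[0,0,0],[0,0,0],[0,0,0]],"yaw":[0,0,0,0,0],"gripper":[255,255,255,255,255]}'
python3 -m creep '{"translation":[[0,0,0],[0,0,10],[0,0,30],[0,0,60],[0,0,80]],"yaw":[0,0,0,0,0],"gripper":[255,255,255,255,255]}'
```

```text
time_s: 9.35
ee_pos: [0.4232, -0.3192, 0.0454]
eef_rot: [-3.136, 0.003, -0.009]
force: [-0.1, -0.2, -0.1]
grip_width: 0.0904
time_s: 9.77
ee_pos: [0.4237, -0.3199, 0.0465]
eef_rot: [-3.138, 0.001, -0.009]
force: [-0.0, -3.2, 2.1]
grip_width: 0.0575
time_s: 10.18
ee_pos: [0.4237, -0.3199, 0.1289]
eef_rot: [-3.138, 0.0, -0.009]
force: [0.2, -1.1, -1.6]
grip_width: 0.0562
```

```bash
python3 -m creep '{"translation":[[8,15,25],[27,57,36],[44,92,36],[61,127,36],[78,162,36]],"yaw":[0,0,0,0,0],"gripper":[255,255,255,255,255]}'
python3 -m creep '{"translation":[[18,35,0],[35,70,0],[38,76,0],[38,76,-10],[38,76,-20]],"yaw":[0,0,0,0,0],"gripper":[255,255,255,255,255]}'
```

```text
time_s: 10.6
ee_pos: [0.502, -0.1557, 0.1658]
eef_rot: [-3.138, 0.0, -0.009]
force: [0.7, 0.1, -2.3]
grip_width: 0.0566
time_s: 11.02
ee_pos: [0.5398, -0.0798, 0.1453]
eef_rot: [-3.138, -0.0, -0.009]
force: [-0.0, -0.5, -3.7]
grip_width: 0.056
```

```bash
python3 -m creep '{"translation":[[0,-3,-15],[0,-3,-30],[0,-3,-40],[0,-3,-45],[0,-3,-46]],"yaw":[0,0,0,0,0],"gripper":[255,255,255,255,255]}'
python3 -m creep '{"translation":[[0,0,-0.5],[0,0,-1],[0,0,-1.5],[0,0,-2],[0,0,-2]],"yaw":[0,0,0,0,0],"gripper":[255,255,255,255,255]}'
```

```text
time_s: 11.43
ee_pos: [0.539, -0.0835, 0.0982]
eef_rot: [-3.138, 0.002, -0.01]
force: [0.2, 0.2, -2.7]
grip_width: 0.056
time_s: 11.85
ee_pos: [0.5391, -0.0835, 0.0964]
eef_rot: [-3.138, 0.001, -0.01]
force: [0.3, -0.4, -3.3]
grip_width: 0.0562
```

```bash
python3 -m creep '{"translation":[[0,0,-0.4],[0,0,-0.8],[0,0,-1.2],[0,0,-1.4],[0,0,-1.4]],"yaw":[0,0,0,0,0],"gripper":[255,255,255,255,255]}'
```

```text
time_s: 12.27
ee_pos: [0.5391, -0.0835, 0.095]
eef_rot: [-3.138, 0.001, -0.01]
force: [0.1, -0.8, -1.9]
grip_width: 0.0559
```

```bash
python3 -m creep '{"translation":[[0,0,-0.3],[0,0,-0.5],[0,0,-0.5]],"yaw":[0,0,0],"gripper":[255,255,255]}'
```

```text
time_s: 12.52
ee_pos: [0.539, -0.0835, 0.0944]
eef_rot: [-3.138, 0.002, -0.01]
force: [-1.0, 0.1, -2.5]
grip_width: 0.056
```

```bash
python3 -m creep '{"translation":[[0,0,-0.3],[0,0,-0.6],[0,0,-0.8],[0,0,-0.8]],"yaw":[0,0,0,0],"gripper":[255,255,255,255]}'
```

```text
time_s: 12.85
ee_pos: [0.5393, -0.0835, 0.094]
eef_rot: [-3.138, 0.001, -0.01]
force: [-0.3, 0.2, 3.6]
grip_width: 0.056
```

Contact (force went from -2.5 to +3.6 N). Release gently, then lift straight up.

```bash
python3 -m creep '{"translation":[[0,0,0.4],[0,0,0.4],[0,0,0.4],[0,0,0.4],[0,0,0.4]],"yaw":[0,0,0,0,0],"gripper":[80,80,80,80,80]}'
python3 -m creep '{"translation":[[0,0,0],[0,0,20],[0,0,50],[0,0,80],[0,0,90]],"yaw":[0,0,0,0,0],"gripper":[80,80,80,80,80]}'
python3 -c "
from h import *
meas('scene')
c=snap('scene','s3.png',(150,110,350,260),3)
W=cloud(c)
k=W[(abs(W[...,0]-.452)<.05)&(abs(W[...,1]-.325)<.05)&(W[...,2]>.046)&(W[...,2]<.06)]
print('cup',len(k),((np.percentile(k,2,0)+np.percentile(k,98,0))/2))"
```

```text
time_s: 13.27
ee_pos: [0.5393, -0.0835, 0.0944]
eef_rot: [-3.138, 0.001, -0.01]
force: [-0.9, 0.1, -0.5]
grip_width: 0.0643
time_s: 13.68
ee_pos: [0.5404, -0.0837, 0.1885]
eef_rot: [-3.139, -0.004, -0.01]
force: [-0.4, 0.2, 0.4]
grip_width: 0.0645
FL 48.15 FR 47.93 RL 48.19 RR 47.97 scene slopes mm/m [0.2 1. ] table [-0.66 -0.84  0.35] 3432
KL 92 [0.4768 0.082  0.0936]
KR 117 [ 0.4838 -0.1475  0.0932]
cup 75 [0.45315019 0.32110721 0.05026174]
```

View pics/s3.png

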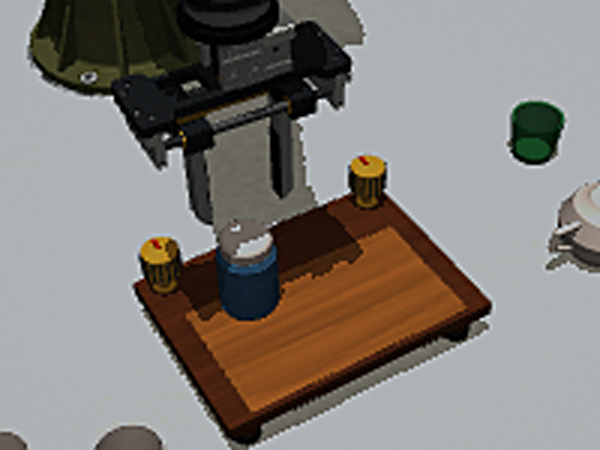

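The caddy stands upright at (248,270) and the stand is still level. Next is the green cup at (535,130).

```bash
python3 -m creep '{"translation":[[-8,40,0],[-16,78,0],[-24,117,0],[-32,156,-5],[-40,195,-10]],"yaw":[0,0,0,0,0],"gripper":[0,0,0,0,0]}' 10
python3 -m creep '{"translation":[[-8,39,-10],[-16,78,-20],[-24,117,-35],[-32,156,-50],[-45,205,-65]],"yaw":[0,0,0,0,0],"gripper":[0,0,0,0,0]}'
```

```text
time_s: 14.2
ee_pos: [0.4987, 0.1129, 0.1744]
eef_rot: [-3.139, -0.001, -0.01]
force: [1.1, 0.2, 0.0]
grip_width: 0.0927
time_s: 14.62
ee_pos: [0.4556, 0.3063, 0.1105]
eef_rot: [-3.141, 0.001, -0.01]
force: [1.3, 0.7, 0.8]
grip_width: 0.0942
```

```bash
python3 -m creep '{"translation":[[-3,17,0],[-3,17,-15],[-3,17,-40],[-3,17,-68],[-3,17,-68]],"yaw":[0,0,0,0,0],"gripper":[0,0,0,0,60]}'
python3 -m creep '{"translation":[[0,0,0],[0,0,0],[0,0,0],[0,0,0],[0,0,0]],"yaw":[0,0,0,0,0],"gripper":[255,255,255,255,255]}'
python3 -m creep '{"translation":[[0,0,0],[0,0,5],[0,0,15],[0,0,25],[0,0,30]],"yaw":[0,0,0,0,0],"gripper":[255,255,255,255,255]}'
python3 -c "
from h import *
snap('scene','s4.png',(260,80,390,210),4)"
```

```text
time_s: 15.03
ee_pos: [0.4495, 0.3216, 0.0362]
eef_rot: [3.137, 0.01, -0.01]
force: [-1.4, -0.6, -2.0]
grip_width: 0.0903
time_s: 15.45
ee_pos: [0.45, 0.3219, 0.0374]
eef_rot: [3.139, 0.008, -0.01]
force: [0.8, 0.8, 2.4]
grip_width: 0.0596
time_s: 15.87
ee_pos: [0.4506, 0.3222, 0.0695]
eef_rot: [3.14, 0.006, -0.01]
force: [-0.1, -0.5, -0.7]
grip_width: 0.0599
```

View pics/s4.png

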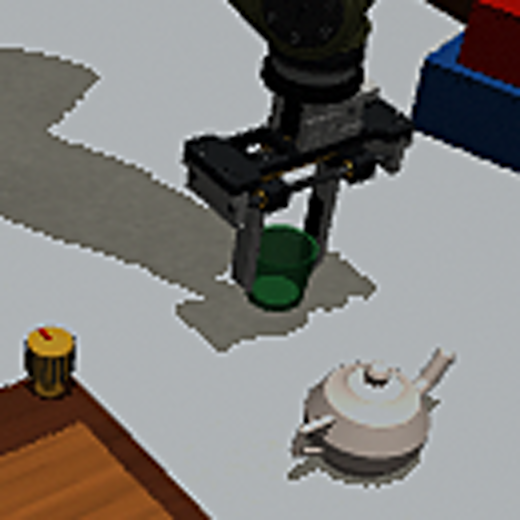

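The cup (285,265) is held upright between the jaws and clear of the counter.

```bash
python3 -m creep '{"translation":[[5,-10,30],[12,-35,55],[22,-72,75],[32,-110,85],[42,-148,85]],"yaw":[0,0,0,0,0],"gripper":[255,255,255,255,255]}'
python3 -m creep '{"translation":[[11,-37,0],[22,-74,0],[33,-110,0],[43,-140,0],[44,-148,0]],"yaw":[0,0,0,0,0],"gripper":[255,255,255,255,255]}'
```

```text
time_s: 16.33
ee_pos: [0.4938, 0.1732, 0.1578]
eef_rot: [3.142, 0.001, -0.009]
force: [1.2, 0.8, -1.4]
grip_width: 0.0598
time_s: 16.75
ee_pos: [0.5387, 0.0214, 0.1581]
eef_rot: [3.141, 0.0, -0.012]
force: [0.6, -0.2, -1.3]
grip_width: 0.0603
```

Expected contact is at z ≈ 0.0856.

```bash
python3 -m creep '{"translation":[[0,2,-20],[0,2,-40],[0,2,-58],[0,2,-66],[0,2,-69]],"yaw":[0,0,0,0,0],"gripper":[255,255,255,255,255]}'
python3 -m creep '{"translation":[[0,0,-0.5],[0,0,-1],[0,0,-1.5],[0,0,-2],[0,0,-2]],"yaw":[0,0,0,0,0],"gripper":[255,255,255,255,255]}'
```

```text
time_s: 17.17
ee_pos: [0.538, 0.0238, 0.088]
eef_rot: [3.141, 0.003, -0.012]
force: [-0.1, -0.1, -0.8]
grip_width: 0.0597
time_s: 17.58
ee_pos: [0.5383, 0.0238, 0.0865]
eef_rot: [3.141, 0.002, -0.012]
force: [0.6, 0.4, -1.4]
grip_width: 0.0595
```

```bash
python3 -m creep '{"translation":[[0,0,-0.4],[0,0,-0.8],[0,0,-1.0],[0,0,-1.0]],"yaw":[0,0,0,0],"gripper":[255,255,255,255]}'
```

```text
time_s: 17.92
ee_pos: [0.5383, 0.0238, 0.0855]
eef_rot: [3.141, 0.002, -0.012]
force: [-0.3, -0.3, -1.5]
grip_width: 0.0595
```

```bash
python3 -m creep '{"translation":[[0,0,-0.3],[0,0,-0.6],[0,0,-0.6]],"yaw":[0,0,0],"gripper":[255,255,255]}'
```

```text
time_s: 18.17
ee_pos: [0.5385, 0.0238, 0.0851]
eef_rot: [3.141, 0.001, -0.012]
force: [0.7, 0.2, 0.9]
grip_width: 0.0601
```

```bash
python3 -m creep '{"translation":[[0,0,-0.3],[0,0,-0.3]],"yaw":[0,0],"gripper":[255,255]}'
python3 -m creep '{"translation":[[0,0,0],[0,0,0],[0,0,0],[0,0,0],[0,0,0]],"yaw":[0,0,0,0,0],"gripper":[70,70,70,70,70]}'
python3 -m creep '{"translation":[[0,0,0],[0,0,20],[0,0,50],[0,0,85],[-30,0,120]],"yaw":[0,0,0,0,0],"gripper":[70,70,70,70,70]}'
python3 -m creep '{"translation":[[-30,0,10],[-60,0,20],[-90,0,30],[-120,0,30],[-140,0,30]],"yaw":[0,0,0,0,0],"gripper":[70,70,70,70,70]}'
python3 -c "
from h import *
meas('scene');meas('top')
a=snap('scene')['pixels'][110:260,150:350,::-1];b=snap('top')['pixels'][100:250,100:400,::-1]
cv2.imwrite('pics/s5.png',np.hstack([cv2.resize(a,(400,300),interpolation=2),cv2.resize(b,(400,200),interpolation=2)[:200].copy() if 0 else cv2.copyMakeBorder(cv2.resize(b,(400,200),interpolation=2),0,100,0,0,0)]))"
```

```text
time_s: 18.33
ee_pos: [0.5387, 0.0238, 0.085]
eef_rot: [3.141, 0.0, -0.012]
force: [-0.5, 1.1, 2.0]
grip_width: 0.0595
time_s: 18.75
ee_pos: [0.5386, 0.0239, 0.0849]
eef_rot: [3.141, 0.001, -0.012]
force: [0.1, -0.5, -0.9]
grip_width: 0.0683
time_s: 19.17
ee_pos: [0.5131, 0.0237, 0.203]
eef_rot: [3.141, -0.0, -0.012]
force: [0.2, 0.0, 1.0]
grip_width: 0.0681
time_s: 19.58
ee_pos: [0.3712, 0.0238, 0.2334]
eef_rot: [3.141, -0.001, -0.012]
force: [-0.9, 0.9, 0.2]
grip_width: 0.0681
FL 47.94 FR 47.89 RL 47.87 RR 47.82 scene slopes mm/m [-0.4  0.2] table [-0.62 -0.58  0.33] 3142
KL 94 [0.4755 0.0812 0.0935]
KR 120 [ 0.4838 -0.1478  0.0934]
FL 47.98 FR 47.81 RL 47.92 RR 47.75 top slopes mm/m [-0.4  0.7] table [ 0.65 -0.21 -0.96] 4612
KL 117 [0.4812 0.0857 0.0946]
KR 186 [ 0.4807 -0.1428  0.0939]
```

View pics/s5.png

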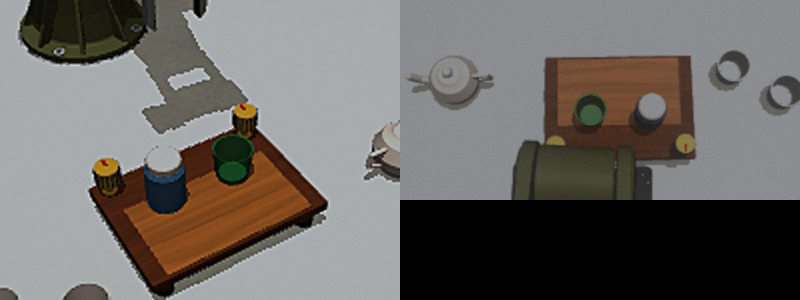

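The caddy (165,180) and the cup (232,160) stand upright on the level board. The bystanders have not moved and the arm is clear, so I'll hand in.

```bash
python3 -c "
from station import ctrl
print(ctrl.hand_in())"
```

```text
the job is handed in; nothing more can be done
None
```

I levelled the stand, put the blue caddy and the green cup on it, and handed the job in at about 20 s of the 67 s allowed.

- **Levelling:** I turned the right knob anticlockwise by about 0.7 rad, then a further 0.155 rad. The left knob went clockwise by about 1.6 rad. With the stand empty, both cameras put all four top points at 47.9 to 48.3 mm above the counter.
- **Placing:** I lowered the caddy and then the cup until the wrist force showed light contact (about 3.6 N and 2 N), and only then released them.
- **Last checks:** With both on board, the four top points read 47.8 to 48.0 mm. The picture shows the caddy and the cup upright, with the teapot and white cups apparently where they were. The arm is clear of everything.
- **Not checked directly:** I never pressed on the stand to test for rocking, so "firm on all four feet" rests on the level readings. In the last top view the arm partly hid the left knob, so that knob reading is unreliable. No other check failed or disagreed.

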